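# Free the dish carrier from the shaker and hold it up level for the wipe-down

## Task

The platform of the bench-top shaker is to be wiped down, so the carrier with the culture dishes that is locked on it must be held out of the way: turn both hold-down latches fully aside, then take the carrier gently by its handle and lift it straight up, about ten centimetres. Keep it level all the way, so that the dishes stay in their recesses, do not touch the dishes or force the carrier, and leave everything else on the worktop where it is. Finish while still holding the carrier up there, level and steady above its place.

Things in the scene. Friction and masses are not known exactly. Their poses are not given: they have to be found in the camera images.
- shaker: Bench-top shaker, switched off and fixed: white housing 270 mm wide (y), 215 mm deep, on top a plain grey platform 262 x 195 mm, upper face 100 mm above the worktop. Origin: centre of its underside; z up; y along its width, through both latches; x from front (knob, dark display) to back. Four black corner stops, 9 mm above the platform, hold the carrier with 1.5 mm play.
- seat (a point): Point on the shaker's platform, at its centre and on its upper face (100 mm above the shaker's origin), axes as the shaker's. The carrier's origin lies here while it is seated.
- latch_l (a joint): Hold-down latch at the shaker's left (+y) end: steel arm 16 mm wide, reaching 42 mm from a vertical pivot, with an upright black thumb fin on the pivot. Angle in rad: 0 = arm over the edge of the carrier's plate, which cannot lift; grows anticlockwise seen from above to its stop at 1.40, fully aside (clear from about 1.0). Stays where it is left; turns with about 0.05 N m.
- latch_r (a joint): The same latch at the shaker's right end (its -y side), the left one turned half round; also 0 over the plate, turning anticlockwise seen from above to its stop at 1.40.
- latch_l_grip (a point): On the left latch's pivot axis in its thumb fin (10 mm thick, 30 mm long along the arm, from 116.5 to 146.5 mm above the worktop), 134.5 mm above the worktop and 104 mm from the shaker's centre along its +y. Axes turn with the latch: x across the fin's thickness, y along the fin; the arm points along -y.
- latch_r_grip (a point): The same point in the right latch's fin, 104 mm from the shaker's centre along its -y; x across the fin's thickness, the arm points along -y.
- carrier: Grey plastic dish carrier, about 0.25 kg: plate 150 (x) x 148 (y) x 10 mm with four round recesses (65 mm across, 6 mm deep, centres at x +-37.5, y +-35.5 mm) and a handle over its middle; seated between the corner stops on the shaker. Origin: centre of its underside; z up, axes along the shaker's. It holds three dishes; the spare carrier is empty.
- handle (a point): Middle of the carrier's handle, 62 mm above the carrier's origin: a level bar along the carrier's y, grip part 86 mm long, 12 mm thick (x), 14 mm high, on posts 55 mm either side. A thin-walled moulding: more than about 50 N of grip (from each finger) damages it; 20 to 30 N is ample.
- spare_carrier: The empty spare carrier, same shape, loose on the worktop to the right: leave it alone.
- bench_pipette: Pipette, 266 mm long, lying loose in front of the shaker: leave it alone.
- vial_1: Small capped vial, 25 mm across, 46 mm high, loose on the worktop right of the shaker: leave it alone.
- vial_2: Small capped vial, 25 mm across, 46 mm high, loose on the worktop left of the shaker: leave it alone.
- dish_0: Covered culture dish, 60 mm across, 15 mm high, lying loose in the carrier's recess at carrier x, y = +37.5, +35.5 mm (its floor 4 mm above the carrier's origin); it stands 9 mm proud of the plate. Origin: centre of its underside. Not to be touched by the robot.
- dish_1: Covered culture dish, 60 mm across, 15 mm high, lying loose in the carrier's recess at carrier x, y = +37.5, -35.5 mm (its floor 4 mm above the carrier's origin); it stands 9 mm proud of the plate. Origin: centre of its underside. Not to be touched by the robot.
- dish_2: Covered culture dish, 60 mm across, 15 mm high, lying loose in the carrier's recess at carrier x, y = -37.5, +35.5 mm (its floor 4 mm above the carrier's origin); it stands 9 mm proud of the plate. Origin: centre of its underside. Not to be touched by the robot.

How it is judged:
On the way, in this order (a step that is already met when the one before it is completed fails the run):
1. both latches are turned fully aside while the carrier is still seated (value of joint each of latch_l, latch_r above 1.2 rad and z of carrier in the frame of seat below 0.006 m), for 0.2 s.
2. the carrier is lifted straight up out of its corner stops by the fingers, level (z of carrier in the frame of seat above 0.015 m and horizontal distance between carrier and seat below 0.035 m and angle between carrier's own z axis and vertical below 0.12 rad and contact force between the fingers and carrier above 2 N), for 0.1 s.
At the end, for the whole second after the job is handed in: For the last second the fingers hold the carrier 70-140 mm above the platform, within 40 mm of above its seat, tilt under 0.06 rad, still (20 mm/s, 0.1 rad/s), clear of the shaker; the dishes lie in their recesses (6 mm sideways, 4 mm in height); both latches are over 1.2 rad (value of joint each of latch_l, latch_r above 1.2 rad and z of carrier in the frame of seat between 0.07 and 0.14 m and horizontal distance between carrier and seat below 0.04 m and angle between carrier's own z axis and vertical below 0.06 rad and linear speed of carrier below 0.02 m/s and angular speed of carrier below 0.1 rad/s and contact force between the fingers and carrier above 2 N and contact force between carrier and shaker below 0.05 N and x of dish_0 in the frame of carrier between 0.0315 and 0.0435 m and y of dish_0 in the frame of carrier between 0.0295 and 0.0415 m and z of dish_0 in the frame of carrier between 0 and 0.008 m and x of dish_1 in the frame of carrier between 0.0315 and 0.0435 m and y of dish_1 in the frame of carrier between -0.0415 and -0.0295 m and z of dish_1 in the frame of carrier between 0 and 0.008 m and x of dish_2 in the frame of carrier between -0.0435 and -0.0315 m and y of dish_2 in the frame of carrier between 0.0295 and 0.0415 m and z of dish_2 in the frame of carrier between 0 and 0.008 m); the arm keeps its last pose, push and grip.
It fails at once if the carrier tips by more than 0.14 rad (8 degrees) (angle between carrier's own z axis and vertical above 0.14 rad).
It fails at once if the carrier is squeezed too hard (over about 50 N from each of two fingers) (contact force between the fingers and carrier above 105 N).
It fails at once if the carrier is forced against the shaker, its stops or latches (over 40 N) (contact force between carrier and shaker above 40 N).
It fails at once if the robot touches a dish (over 1 N) (contact force between any of the fingers, the arm and dish_0 above 1 N or contact force between any of the fingers, the arm and dish_1 above 1 N or contact force between any of the fingers, the arm and dish_2 above 1 N).
It fails at once if another loose thing on the worktop is shifted by more than 20 mm (distance of any of spare_carrier, bench_pipette, vial_1, vial_2 from where it was at the start of the episode above 0.02 m).
It also fails if it takes over 61 s, if anything falls off the work surface, if the arm or the gripper's body presses on something with over 40 N, if the wrist force passes 120 N, or if a joint passes its speed limit or range.

## Robot

A 7-joint arm with a two-finger parallel gripper is mounted at the origin on a cart in front of the work surface, level with it; the furniture and walls round the work are solid. World frame = base frame: x ahead of the robot, y to its left, z up, the work surface at z = 0. Lengths are in m, angles in rad, forces in N, time in s.
With the tool pointing down it reaches from about 0.4 to 0.875 m from the base axis. Payload 19.3 kg.
Tool frame: the origin (TCP) lies midway between the tips of the shut fingers; the grasp point (between the pads) lies 19 mm behind it (bot.pinch_z is the distance from the TCP to the grasp point, in m); z points along the fingers, y is the direction in which the jaws open and shut (so a half turn about z gives the same grasp; the last joint's range is limited). The gripper opens to 85 mm and grips with 20 to 120 N. Pads are 22 mm wide; open, the fingers measure 114 mm over their backs; the gripper's body (76 mm by 85 mm) begins 54 mm behind the grasp point. The pads swing forward as they close: fully open they stand 13 mm farther back than shut.
Start: joints at [1.191, 0.521, -0.036, 1.599, 0.021, 1.021, -0.113], TCP at [0.191, -0.595, 0.231] pointing down, gripper open.
Joint ranges: [-2.91, 2.91], [-0.3, 2.13], [-1.5, 1.42], [0.17, 2.43], [-1.26, 4.41], [0.16, 1.93], [-2.52, 2.52]. Speed limits (rad/s): [1.89, 1.89, 2.39, 2.39, 3.01, 3.01, 3.01].

## Interface

Orientations are given as [roll, pitch, yaw] about the fixed x, y, z axes, in that order (R = Rz(yaw) Ry(pitch) Rx(roll)).
In Python, from workcell import bot gives the robot as it stands. The module is installed in compiled form; this text tells all that it offers.
- The arm moves only by the tool move_arm, never from a script. Its argument "moves" is text: rows parted by semicolons, each of 4 numbers parted by spaces: the shift along the tool's x, y, z in mm, then the turn about the tool's z in rad. In form: dx dy dz yaw; .... A call has exactly 10 rows; each row is the pose to reach, as a shift and turn from the pose commanded when the call began, along the tool's axes at that moment; what a row does not reach only later rows make up. A row lasts 1/12 s, in which the tool goes at most 41.7 mm and 7.16 degrees, less where a joint would pass 70% of its speed; a pose out of reach is approached as far as the arm can. A call with a gripper value outside its range is refused whole. "grip" is the opening, from 0 (shut) to 1 (fully open), set as the call begins (left out, the last holds). The fingers move at their own pace and stop on an object; "grip_force" is the grip in N (left out, the last holds). Time passes only in rows, so rows that repeat a pose let the fingers close, or fill a call up. It gives the time, the measured TCP pose, the force and the opening at its end, in the units of the state.
- bot.observe(): the state, without advancing time (a new reading comes with each control period).
- bot.grab_frame(name): name is "scene" or "side" or "wrist"; returns a dict with "frame" (480x640x3 uint8, red, green, blue), "z_map" (480x640 float32, m along the optical axis (not along the pixel's ray), 0 where there is no reading), "K" (3x3 intrinsics, pixels), "eye" and "attitude" of the camera in the world. Camera axes: x right, y up, looking along -z (the intrinsics and any distortion apply to the point x, -y, -z); pixel columns grow to the right and rows downward; lengths in m; the calibration is good to about 2 mm. A picture is of the moment at which its call begins.
- bot.job_done(): hands the job in, once; it reports no verdict.
Trained networks look in a picture, given as the dict that the camera call returned (one of the last four; its "shot" number tells which), for a name from the list of things; names that differ only in an ending like _2 or _b are one class to them, and where a whole thing is asked for, a point or a joint stands for the part that bears it (a point fixed in the world has none). Each returns a list of dicts, best first, with "conf" (0 to 1); they miss things now and then, are a little off and sometimes report something else, mostly with a low value. They report only what shows in the picture. A call takes as long as a camera call.
- bot.search_frame(picture, label): "at" ([column, row] in pixels, amid what is visible of it).
- bot.pinpoint(picture, label): "at" ([column, row] in pixels: a listed point, or the origin of a listed thing).
The state is a dict: "clock": time; "qpos": joint angles; "qd": joint speeds; "joint_efforts": joint torques, N m; "position": TCP position; "tool_rot": TCP orientation; "force": force on the tool from outside, world axes, zero at the start; "moment": the same for the moment, N m; "grip_width": finger opening in m.
Only numpy, scipy, OpenCV 4.12 (cv2) and the standard library are available. Lean on these libraries where they do the work, as an engineer would, in place of code of your own. Each camera call takes 0.05 s, during which the arm holds its last target. There are 200 camera calls.

## Working session

There is one attempt and no reset: what is moved stays moved. The work goes in short steps, Python scripts to look and compute and a tool call to move; the robot and the scene stay as the last step left them, time stands still between calls to the robot, and variables do not carry over. Pictures are saved under pics/ and viewed, about 8 in all and at most 12, crops included, and the job is handed in when it is done.

Besides the shell and the picture viewer there is one more tool, called after "Call:" by a JSON object that holds its "api" and its "payload", one argument or row to a line. move_arm: Moves the arm, as the interface text tells. Its arguments: {"type":"object","properties":{"moves":{"type":"string"},"grip":{"type":"number"},"grip_force":{"type":"number"}},"required":["moves"]}

```bash
mkdir -p pics; cat > h.py <<'E'
import numpy as np, cv2
from workcell import bot
from scipy.spatial.transform import Rotation as R
def world(p,px,z=None):
    K=np.array(p["K"]);A=np.array(p["attitude"],float);e=np.array(p["eye"])
    if A.shape!=(3,3): A=R.from_euler('xyz',A).as_matrix() if A.size==3 else R.from_quat(A).as_matrix()
    d=A@np.array([(px[0]-K[0,2])/K[0,0],-(px[1]-K[1,2])/K[1,1],-1])
    if z is None:
        c,r=int(round(px[0])),int(round(px[1])); return e+d*p["z_map"][r,c]
    return e+d*(z-e[2])/d[2]
def save(p,n): cv2.imwrite(f"pics/{n}.png",p["frame"][:,:,::-1])
E
python3 - <<'E'
from h import *
print(bot.observe())
zs=dict(latch_l_grip=.1345,latch_r_grip=.1345,handle=.162,seat=.1,carrier=.1,shaker=0,dish_0=.104,dish_1=.104,dish_2=.104)
for c in("scene","side"):
    p=bot.grab_frame(c);save(p,c);print(c,p["eye"],p["attitude"],p["K"])
    for n,z in zs.items():
        for d in bot.pinpoint(p,n)[:2]: print(n,d["conf"],np.round(d["at"]),world(p,d["at"],z).round(3))
a=cv2.imread("pics/scene.png");b=cv2.imread("pics/side.png")
E
```

```text
{'clock': 0.0, 'qpos': array([ 1.19080882,  0.52201095, -0.03633983,  1.59997568,  0.02120762,
        1.02110118, -0.11278551]), 'qd': array([-0.00096897, -0.00059415,  0.00051387,  0.00083765, -0.00183005,
        0.00064401, -0.00048933]), 'joint_efforts': array([-1.27291074e-03, -9.27108335e+01,  1.97933793e+00, -3.69945002e+01,
        1.78616925e-02,  8.03861883e-03, -2.28555905e-05]), 'position': array([ 0.19040742, -0.59495045,  0.23073908]), 'tool_rot': array([-3.14048557e+00,  7.89006787e-05,  3.09806246e-01]), 'force': array([ 0.13567465,  1.02214774, -0.04747957]), 'moment': array([ 0.00821577, -0.05576785,  0.02357087]), 'grip_width': 0.08510292681568787}
scene [-0.21567775  0.48821412  0.92940739] [ 0.76297482 -0.01992443 -2.168541  ] [[460.18305292   0.         316.10107519]
 [  0.         460.18305292 240.96534781]
 [  0.           0.           1.        ]]
latch_l_grip 0.76 [204. 264.] [0.483 0.3   0.135]
latch_r_grip 0.48 [278. 224.] [0.503 0.093 0.135]
handle 0.59 [246. 237.] [0.482 0.192 0.162]
carrier 0.68 [248. 278.] [0.42  0.226 0.1  ]
carrier 0.58 [248. 252.] 
[... 425 characters left out ...]
 0.         316.44049678]
 [  0.         614.35487442 239.30814617]
 [  0.           0.           1.        ]]
latch_l_grip 0.41 [330. 202.] [0.479 0.277 0.134]
latch_l_grip 0.27 [321. 220.] [0.442 0.167 0.134]
latch_r_grip 0.58 [342. 233.] [0.49  0.089 0.134]
handle 0.56 [340. 205.] [0.497 0.199 0.162]
seat 0.97 [335. 225.] [0.485 0.195 0.1  ]
carrier 0.93 [334. 226.] [0.481 0.194 0.1  ]
carrier 0.23 [340. 207.] [0.515 0.311 0.1  ]
dish_0 0.69 [345. 216.] [0.52  0.242 0.104]
dish_0 0.52 [319. 221.] [0.442 0.219 0.104]
dish_1 0.69 [345. 216.] [0.52  0.242 0.104]
dish_1 0.52 [319. 221.] [0.442 0.219 0.104]
dish_2 0.69 [345. 216.] [0.52  0.242 0.104]
dish_2 0.52 [319. 221.] [0.442 0.219 0.104]
```

View pics/scene.png

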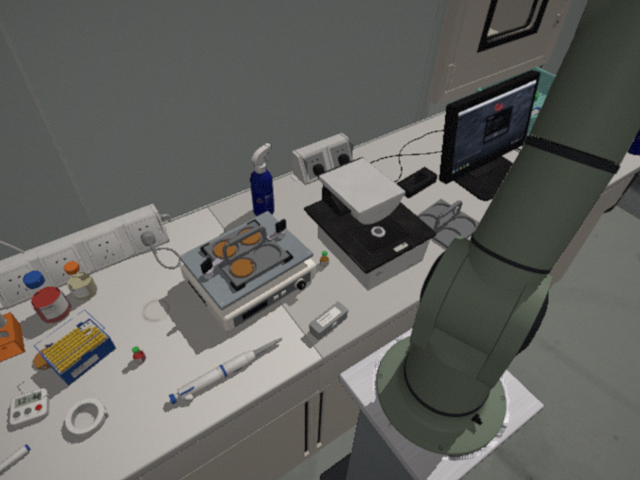

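View pics/side.png

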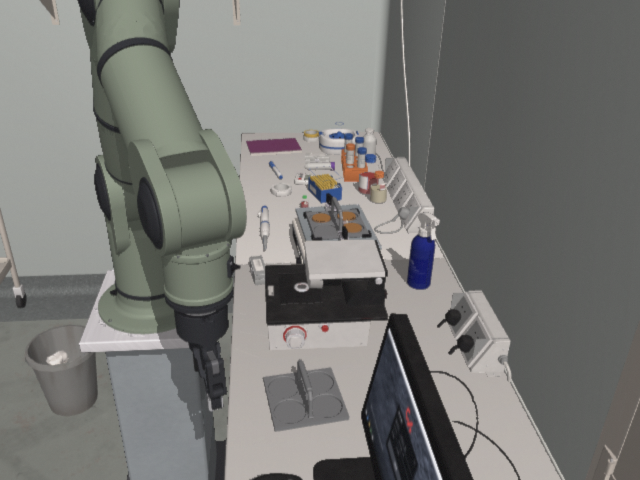

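The scene view shows the shaker at about (248,265) with the handle and the two black fins at (206,266) and (281,225). The balance stands to its right, the pipette in front, and the spray bottle behind. The side view agrees, with the shaker at (335,222). Moving over at height.

Call:
{"api": "move_arm", "payload": {
  "moves": "27 -24 -19 -0.07; 54 -49 -38 -0.14; 81 -73 -57 -0.21; 108 -98 -76 -0.28; 135 -122 -95 -0.35; 162 -147 -114 -0.42; 190 -171 -133 -0.49; 217 -196 -152 -0.56; 244 -220 -171 -0.63; 271 -245 -190 -0.7",
  "grip": 0.45,
  "grip_force": 25
}}

```text
clock: 1.83
position: [0.3743, -0.2776, 0.4225]
tool_rot: [3.141, 0.0, 1.013]
force: [1.0, -0.7, 0.7]
grip_width: 0.0387
```

Call:
{"api": "move_arm", "payload": {
  "moves": "38 -15 2 -0.066; 76 -29 4 -0.132; 113 -44 6 -0.198; 151 -59 8 -0.264; 189 -73 10 -0.33; 227 -88 12 -0.396; 265 -103 14 -0.462; 302 -118 16 -0.528; 340 -132 18 -0.594; 378 -147 20 -0.66"
}}

```text
clock: 2.67
position: [0.4506, 0.1208, 0.4016]
tool_rot: [3.141, 0.0, 1.672]
force: [0.9, -0.8, -1.3]
grip_width: 0.0385
```

```bash
python3 - <<'E'
from h import *
o=bot.observe();print(o["position"],o["tool_rot"],o["qpos"].round(2))
p=bot.grab_frame("wrist");save(p,"w1");print(p["eye"],p["attitude"])
zs=dict(latch_l_grip=.1345,latch_r_grip=.1345,handle=.162,seat=.1,carrier=.1,dish_0=.104)
for n,z in zs.items():
    for d in bot.pinpoint(p,n)[:3]: print(n,d["conf"],np.round(d["at"],1),world(p,d["at"],z).round(4),world(p,d["at"]).round(3))
E
```

```text
[0.45056147 0.12077263 0.40159048] [3.14055508e+00 2.81693370e-04 1.67226888e+00] [ 0.29  0.17 -0.78  1.71  0.12  1.31 -0.41]
[0.44218091 0.19561223 0.54379865] [-0.2990077  -0.00087552  0.10148073]
latch_l_grip 0.84 [361.9  43.7] [0.4755 0.2975 0.1345] [0.475 0.295 0.144]
latch_r_grip 0.7 [355.6 225.3] [0.4954 0.093  0.1345] [0.494 0.096 0.147]
handle 0.88 [362.4 142.7] [0.487  0.1944 0.162 ] [0.486 0.194 0.167]
carrier 0.79 [356.2 138.5] [0.4857 0.1986 0.1   ] [0.485 0.199 0.11 ]
dish_0 0.95 [389.2 107.9] [0.5212 0.2387 0.104 ] [0.52  0.238 0.111]
dish_0 0.92 [333.2 111.9] [0.4527 0.227  0.104 ] [0.453 0.227 0.11 ]
dish_0 0.75 [382.6 166.7] [0.5241 0.1672 0.104 ] [0.523 0.167 0.109]
```

View pics/w1.png

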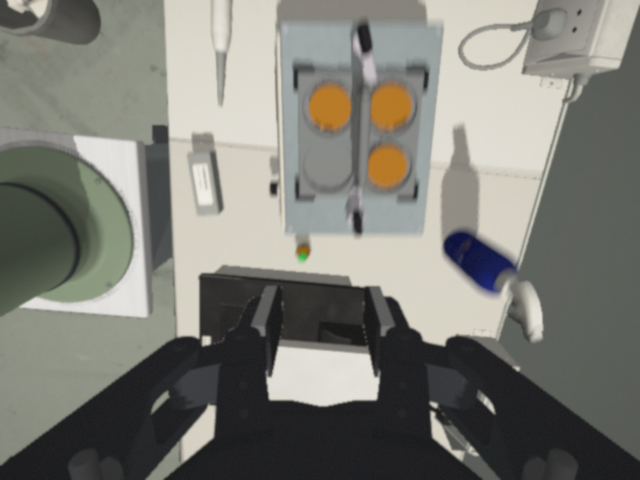

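The wrist view shows the left fin at (362,40), the right fin at (356,218) and three orange dishes, with the recess at (328,165) empty. The fins look slightly turned against the shaker, so I'm going closer.

Call:
{"api": "move_arm", "payload": {
  "moves": "8 4 10 0; 16 8 20 0; 24 12 30 0; 32 16 40 0; 40 20 50 0; 48 24 60 0; 56 28 70 0; 64 32 80 0; 74 38 95 0; 74 38 95 0"
}}

```text
clock: 3.85
position: [0.481, 0.1962, 0.3043]
tool_rot: [-3.139, 0.0, 1.669]
force: [-0.5, -0.4, 0.3]
grip_width: 0.0386
```

```bash
python3 - <<'E'
from h import *
o=bot.observe();print(o["position"],o["tool_rot"],o["qpos"].round(2))
p=bot.grab_frame("wrist");save(p,"w2");print(p["eye"],p["attitude"])
zs=dict(latch_l_grip=.1345,latch_r_grip=.1345,handle=.162,carrier=.1,dish_0=.104)
for n,z in zs.items():
    for d in bot.pinpoint(p,n)[:3]: print(n,d["conf"],np.round(d["at"],1),world(p,d["at"],z).round(4),world(p,d["at"]).round(3))
# depth-based pts for fins: world map in z band
zm=p["z_map"];r,c=np.nonzero(zm>0);K=p["K"];A=R.from_euler('xyz',p["attitude"]).as_matrix()
P=np.c_[(c-K[0,2])/K[0,0],-(r-K[1,2])/K[1,1],-np.ones(len(r))]*zm[r,c][:,None]@A.T+p["eye"]
for nm,(y0,y1,z0,z1) in dict(L=(.26,.34,.135,.152),R=(.05,.13,.135,.152),H=(.14,.26,.16,.175)).items():
    m=(P[:,0]>.43)&(P[:,0]<.56)&(P[:,1]>y0)&(P[:,1]<y1)&(P[:,2]>z0)&(P[:,2]<z1)
    Q=P[m]
    if len(Q)>10:
        rr=cv2.minAreaRect(Q[:,:2].astype('f4'));print(nm,len(Q),Q.mean(0).round(4),np.median(Q[:,2]),rr)
E
```

```text
[0.48103448 0.19617704 0.30431339] [-3.13932922e+00  2.38550255e-04  1.66885052e+00] [ 0.1   0.36 -0.78  1.75  0.27  1.14 -0.67]
[0.47338007 0.27107352 0.44653306] [-0.29895039  0.00243061  0.09806402]
latch_l_grip 0.9 [333.6 103.7] [0.4795 0.3    0.1345] [0.479 0.299 0.146]
latch_l_grip 0.25 [333.9 229.5] [0.4921 0.1864 0.1345] [0.49  0.195 0.168]
latch_r_grip 0.91 [329.3 313.3] [0.4972 0.0943 0.1345] [0.496 0.1   0.145]
carrier 0.89 [328.  211.3] [0.4857 0.1964 0.1   ] [0.483 0.211 0.169]
dish_0 0.88 [292.3 178.9] [0.4456 0.2274 0.104 ] [0.446 0.228 0.109]
dish_0 0.84 [364.6 176.9] [0.5192 0.2367 0.104 ] [0.518 0.237 0.11 ]
dish_0 0.63 [334.2 103.9] [0.4807 0.3027 0.104 ] [0.48  0.299 0.146]
L 460 [0.4779 0.2988 0.1452] 0.1455228736081774 ((0.47823822498321533, 0.29893940687179565), (0.011544160544872284, 0.029854748398065567), 22.348196029663086)
R 305 [0.496  0.0946 0.1443] 0.14535469804535944 ((0.49630847573280334, 0.0924537405371666), (0.011479552835226059, 0.029825542122125626), 7.774814605712891)
H 1469 [0.4867 0.1993 0.1673] 0.16776734788714548 ((0.48716890811920166, 0.19550955295562744), (0.012021868489682674, 0.10696408152580261), 5.0468854904174805)
```

View pics/w2.png

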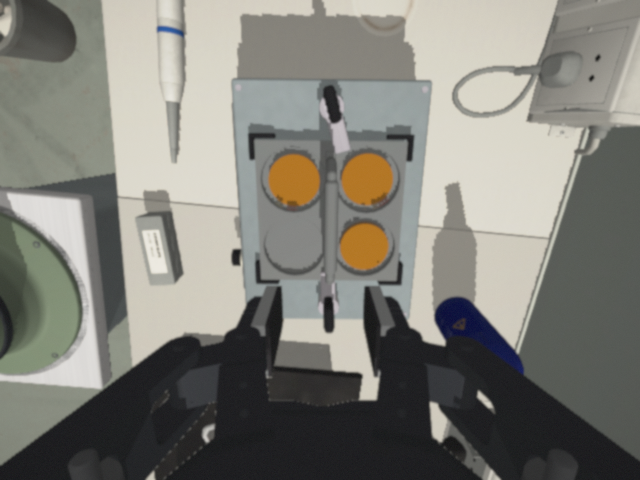

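The left fin is measured at (0.478, 0.299), turned 22.3°. The right fin is at (0.496, 0.0925), turned 7.8°. The handle is at (0.487, 0.1955), at 5.05°. So the shaker's yaw is about 0.088 rad, the left latch already stands at about 0.30 rad and the right at about 0.05. Left latch first.

Call:
{"api": "move_arm", "payload": {
  "moves": "26 2 0 -0.07; 52 4 0 -0.14; 78 6 0 -0.21; 103 7 0 -0.292; 103 7 25 -0.292; 103 7 50 -0.292; 103 7 75 -0.292; 103 7 100 -0.292; 103 7 122 -0.292; 103 7 144 -0.292"
}}

```text
clock: 4.98
position: [0.4782, 0.299, 0.1617]
tool_rot: [3.141, 0.0, 1.961]
force: [0.9, 0.2, -0.2]
grip_width: 0.0384
```

```bash
python3 - <<'E'
from h import *
o=bot.observe();print(o["position"],o["tool_rot"],o["qpos"].round(2))
p=bot.grab_frame("wrist");save(p,"w3")
for d in bot.pinpoint(p,"latch_l_grip")[:2]: print(d["conf"],np.round(d["at"],1),world(p,d["at"],.1345).round(4))
E
```

```text
[0.47819602 0.29900243 0.16171763] [3.14098937e+00 1.84055144e-04 1.96096004e+00] [-0.14  0.61 -0.75  1.8   0.51  0.93 -0.72]
0.82 [323.1 279.8] [0.4781 0.2986 0.1345]
```

View pics/w3.png

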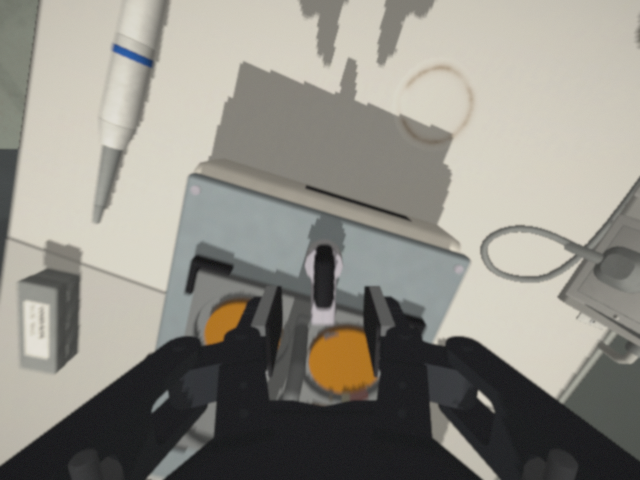

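The fin sits aligned between the jaws at (323,277). Descending and gripping.

Call:
{"api": "move_arm", "payload": {
  "moves": "0 0 7 0; 0 0 14 0; 0 0 21 0; 0 0 28 0; 0 0 34 0; 0 0 39 0; 0 0 43 0; 0 0 43 0; 0 0 43 0; 0 0 43 0"
}}

```text
clock: 5.92
position: [0.478, 0.2997, 0.1195]
tool_rot: [3.141, -0.0, 1.962]
force: [0.3, -0.3, -0.2]
grip_width: 0.0382
```

Call:
{"api": "move_arm", "payload": {
  "moves": "0 0 0 0; 0 0 0 0; 0 0 0 0; 0 0 0 0; 0 0 0 0; 0 0 0 0; 0 0 0 0; 0 0 0 0; 0 0 0 0; 0 0 0 0",
  "grip": 0,
  "grip_force": 30
}}

```text
clock: 6.75
position: [0.4784, 0.2998, 0.1196]
tool_rot: [3.14, -0.0, 1.962]
force: [5.5, 0.9, 3.8]
grip_width: 0.0096
```

Gripped (9.6 mm), with small side force. Turning anticlockwise by 1.09 rad, which is negative about the tool's z axis.

Call:
{"api": "move_arm", "payload": {
  "moves": "0 0 0 -0.07; 0 0 0 -0.14; 0 0 0 -0.21; 0 0 0 -0.28; 0 0 0 -0.35; 0 0 0 -0.42; 0 0 0 -0.48; 0 0 0 -0.54; 0 0 0 -0.58; 0 0 0 -0.6"
}}

```text
clock: 7.58
position: [0.4781, 0.2995, 0.1196]
tool_rot: [3.141, 0.0, 2.564]
force: [1.7, -0.4, 7.5]
grip_width: 0.0093
```

Call:
{"api": "move_arm", "payload": {
  "moves": "0 0 0 -0.06; 0 0 0 -0.12; 0 0 0 -0.18; 0 0 0 -0.24; 0 0 0 -0.3; 0 0 0 -0.36; 0 0 0 -0.41; 0 0 0 -0.45; 0 0 0 -0.48; 0 0 0 -0.48"
}}

```text
clock: 8.42
position: [0.4779, 0.2991, 0.1196]
tool_rot: [-3.141, 0.0, 3.044]
force: [1.6, -3.5, 10.8]
grip_width: 0.009
```

Call:
{"api": "move_arm", "payload": {
  "moves": "0 0 0 0; 0 0 0 0; 0 0 0 0; 0 0 0 0; 0 0 0 0; 0 0 -8 0; 0 0 -20 0; 0 0 -40 0; 0 0 -65 0; 0 0 -90 0",
  "grip": 0.38
}}

```text
clock: 9.25
position: [0.4775, 0.2997, 0.2113]
tool_rot: [3.141, -0.0, 3.042]
force: [0.6, -0.2, 0.8]
grip_width: 0.0323
```

Call:
{"api": "move_arm", "payload": {
  "moves": "-4 -20 0 0.12; -8 -41 0 0.24; -12 -61 0 0.36; -16 -82 0 0.48; -20 -102 0 0.6; -24 -122 0 0.72; -28 -143 0 0.84; -32 -163 0 0.96; -36 -184 0 1.08; -39 -204 0 1.2"
}}

```text
clock: 10.08
position: [0.4965, 0.0919, 0.2105]
tool_rot: [3.14, -0.0, 1.836]
force: [0.2, 0.8, -1.2]
grip_width: 0.0327
```

Call:
{"api": "move_arm", "payload": {
  "moves": "0 0 0 0.07; 0 0 0 0.136; 0 0 5 0.136; 0 0 12 0.136; 0 0 20 0.136; 0 0 28 0.136; 0 0 36 0.136; 0 0 44 0.136; 0 0 48 0.136; 0 0 48 0.136"
}}

```text
clock: 10.92
position: [0.4959, 0.0927, 0.1602]
tool_rot: [-3.14, -0.0, 1.706]
force: [0.8, -0.9, 0.4]
grip_width: 0.0326
```

```bash
python3 - <<'E'
from h import *
o=bot.observe();print(o["position"],o["tool_rot"],o["qpos"].round(2))
p=bot.grab_frame("wrist");save(p,"w4")
for d in bot.pinpoint(p,"latch_r_grip")[:2]: print(d["conf"],np.round(d["at"],1),world(p,d["at"],.1345).round(4))
E
```

```text
[0.4958559  0.0926776  0.16017662] [-3.13992056e+00 -2.03706193e-04  1.70629679e+00] [ 0.24  0.52 -0.73  1.95  0.46  0.84 -0.59]
0.75 [329.5 279.6] [0.499  0.0934 0.1345]
```

View pics/w4.png

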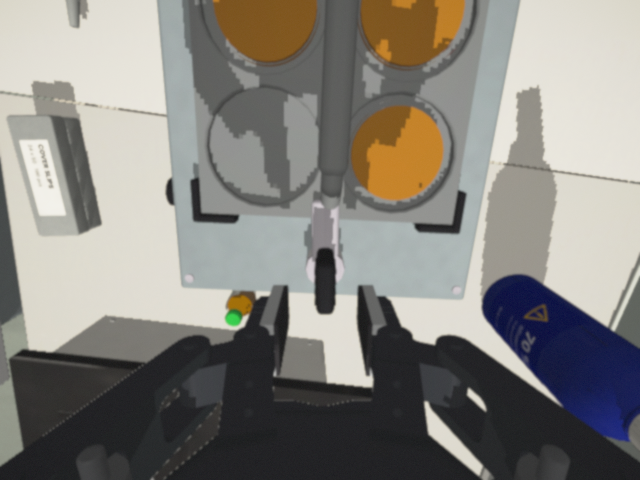

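The right fin is centred between the jaws at (325,281). Descending and gripping.

Call:
{"api": "move_arm", "payload": {
  "moves": "0 0 7 0; 0 0 14 0; 0 0 21 0; 0 0 28 0; 0 0 34 0; 0 0 39 0; 0 0 41 0; 0 0 41 0; 0 0 41 0; 0 0 41 0"
}}

```text
clock: 11.85
position: [0.4965, 0.0927, 0.1205]
tool_rot: [3.141, -0.0, 1.706]
force: [-0.7, 0.2, 0.7]
grip_width: 0.0322
```

Call:
{"api": "move_arm", "payload": {
  "moves": "0 0 0 0; 0 0 0 0; 0 0 0 0; 0 0 0 0; 0 0 0 0; 0 0 0 0; 0 0 0 0; 0 0 0 0; 0 0 0 0; 0 0 0 0",
  "grip": 0,
  "grip_force": 30
}}

```text
clock: 12.68
position: [0.4969, 0.0928, 0.1206]
tool_rot: [3.14, -0.0, 1.706]
force: [4.3, -1.3, 6.0]
grip_width: 0.0094
```

Call:
{"api": "move_arm", "payload": {
  "moves": "0 0 0 -0.08; 0 0 0 -0.16; 0 0 0 -0.24; 0 0 0 -0.32; 0 0 0 -0.4; 0 0 0 -0.48; 0 0 0 -0.56; 0 0 0 -0.63; 0 0 0 -0.68; 0 0 0 -0.7"
}}

```text
clock: 13.52
position: [0.4965, 0.0924, 0.1206]
tool_rot: [-3.141, 0.0, 2.409]
force: [-0.1, -2.2, 11.4]
grip_width: 0.0091
```

Call:
{"api": "move_arm", "payload": {
  "moves": "0 0 0 -0.08; 0 0 0 -0.16; 0 0 0 -0.24; 0 0 0 -0.32; 0 0 0 -0.4; 0 0 0 -0.48; 0 0 0 -0.55; 0 0 0 -0.6; 0 0 0 -0.635; 0 0 0 -0.635"
}}

```text
clock: 14.35
position: [0.4963, 0.092, 0.1206]
tool_rot: [-3.14, -0.0, 3.043]
force: [-1.0, -5.8, 15.9]
grip_width: 0.0097
```

Call:
{"api": "move_arm", "payload": {
  "moves": "0 0 0 0; 0 0 0 0; 0 0 0 0; 0 0 0 0; 0 0 0 0; 0 0 -8 0; 0 0 -20 0; 0 0 -45 0; 0 0 -75 0; 0 0 -110 0",
  "grip": 0.38
}}

```text
clock: 15.18
position: [0.4956, 0.0929, 0.2319]
tool_rot: [3.141, -0.001, 3.042]
force: [0.1, -0.4, -0.1]
grip_width: 0.0326
```

Call:
{"api": "move_arm", "payload": {
  "moves": "2 10 -7 0.115; 4 20 -14 0.23; 6 30 -21 0.345; 8 40 -28 0.46; 10 50 -35 0.575; 12 60 -42 0.69; 14 70 -49 0.805; 16 80 -56 0.92; 18 90 -63 1.035; 19 101 -70 1.15"
}}

```text
clock: 16.02
position: [0.4871, 0.1959, 0.302]
tool_rot: [3.141, -0.0, 1.886]
force: [0.7, -0.5, -0.5]
grip_width: 0.0326
```

Call:
{"api": "move_arm", "payload": {
  "moves": "0 0 0 0.1; 0 0 0 0.2; 0 0 0 0.233; 0 0 0 0.233; 0 0 0 0.233; 0 0 0 0.233; 0 0 0 0.233; 0 0 0 0.233; 0 0 0 0.233; 0 0 0 0.233"
}}

```text
clock: 16.85
position: [0.4876, 0.195, 0.3003]
tool_rot: [-3.141, -0.0, 1.658]
force: [-1.3, -1.5, -1.0]
grip_width: 0.0324
```

```bash
python3 - <<'E'
from h import *
o=bot.observe();print(o["position"],o["tool_rot"],o["qpos"].round(2))
p=bot.grab_frame("wrist");save(p,"w5")
zm=p["z_map"];r,c=np.nonzero(zm>0);K=p["K"];A=R.from_euler('xyz',p["attitude"]).as_matrix()
P=np.c_[(c-K[0,2])/K[0,0],-(r-K[1,2])/K[1,1],-np.ones(len(r))]*zm[r,c][:,None]@A.T+p["eye"]
for nm,(y0,y1,z0,z1) in dict(L=(.26,.34,.135,.152),R=(.05,.13,.135,.152),H=(.14,.26,.16,.175)).items():
    m=(P[:,0]>.43)&(P[:,0]<.56)&(P[:,1]>y0)&(P[:,1]<y1)&(P[:,2]>z0)&(P[:,2]<z1)
    Q=P[m]
    if len(Q)>10: print(nm,len(Q),np.median(Q[:,2]),cv2.minAreaRect(Q[:,:2].astype('f4')))
E
```

```text
[0.48761096 0.1950129  0.30029137] [-3.14143363e+00 -7.17424634e-05  1.65792489e+00] [ 0.15  0.39 -0.85  1.74  0.32  1.15 -0.71]
L 482 0.14552920734788727 ((0.4780709445476532, 0.2988615036010742), (0.011509671807289124, 0.02977772429585457), 84.5592269897461)
R 370 0.14485924336581896 ((0.4965270757675171, 0.09284786880016327), (0.011060229502618313, 0.029955845326185226), 85.40213775634766)
H 1496 0.1677529718218883 ((0.48702681064605713, 0.19581639766693115), (0.011769677512347698, 0.10817457735538483), 4.668621063232422)
```

View pics/w5.png

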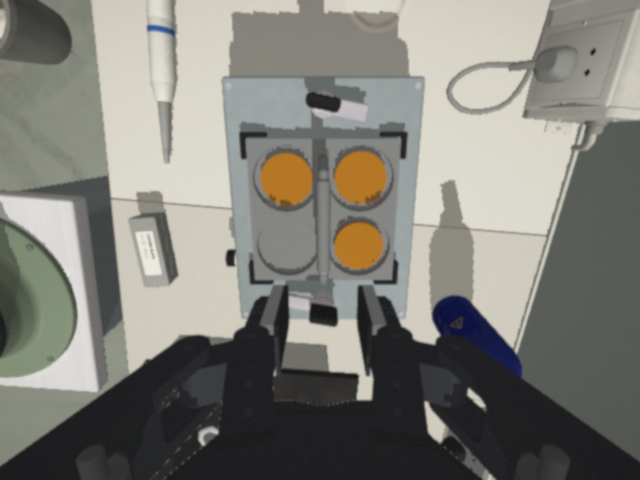

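Both latches read about 1.39–1.40 rad (left fin at (323,102), right at (323,315)). The carrier is seated with the handle centred, and the three dishes are in place. Now lowering onto the handle, about 3 mm toward +y because that is the heavier side.

Call:
{"api": "move_arm", "payload": {
  "moves": "3 -0.5 20 0; 3 -0.5 40 0; 3 -0.5 60 0; 3 -0.5 80 0; 3 -0.5 100 0; 3 -0.5 120 0; 3 -0.5 135 0; 3 -0.5 148 0; 3 -0.5 157 0; 3 -0.5 157 0"
}}

```text
clock: 17.73
position: [0.4863, 0.1978, 0.1419]
tool_rot: [-3.14, 0.0, 1.658]
force: [-0.4, -0.5, -0.7]
grip_width: 0.0326
```

Call:
{"api": "move_arm", "payload": {
  "moves": "0 0 0 0; 0 0 0 0; 0 0 0 0; 0 0 0 0; 0 0 0 0; 0 0 0 0; 0 0 0 0; 0 0 0 0; 0 0 0 0; 0 0 0 0",
  "grip": 0,
  "grip_force": 28
}}

```text
clock: 18.57
position: [0.4872, 0.1982, 0.144]
tool_rot: [3.14, -0.0, 1.658]
force: [-1.5, -0.1, 7.9]
grip_width: 0.0114
```

Call:
{"api": "move_arm", "payload": {
  "moves": "0 0 -1 0; 0 0 -2 0; 0 0 -3.5 0; 0 0 -5 0; 0 0 -7 0; 0 0 -9 0; 0 0 -11 0; 0 0 -13 0; 0 0 -15 0; 0 0 -16 0"
}}

```text
clock: 19.4
position: [0.4869, 0.1981, 0.1596]
tool_rot: [3.141, -0.0, 1.658]
force: [0.4, 0.3, -3.5]
grip_width: 0.0111
```

```bash
cat > t.py <<'E'
from h import *
o=bot.observe();print(o["position"],o["tool_rot"],o["force"],o["moment"],o["grip_width"])
p=bot.grab_frame("wrist")
zm=p["z_map"];r,c=np.nonzero(zm>0);K=p["K"];A=R.from_euler('xyz',p["attitude"]).as_matrix()
P=np.c_[(c-K[0,2])/K[0,0],-(r-K[1,2])/K[1,1],-np.ones(len(r))]*zm[r,c][:,None]@A.T+p["eye"]
# plate/dish points in carrier-ish frame (yaw .088)
y=.088;u=(P[:,:2]-[.4872,.1955])@np.array([[np.cos(y),-np.sin(y)],[np.sin(y),np.cos(y)]])
h=o["position"][2]-.043
def rep(n,m):
    Q=np.c_[u[m],P[m,2]]
    if len(Q)>50:
        Z=Q[:,2];k=abs(Z-np.median(Z))<.004;Q=Q[k]
        s=np.linalg.lstsq(np.c_[Q[:,:2],np.ones(len(Q))],Q[:,2],rcond=None)[0];print(n,len(Q),"z",np.median(Q[:,2]).round(4),"slopes",s[:2].round(3))
rim=(abs(u[:,0])<.073)&(abs(u[:,1])<.072)&(P[:,2]>h-.02)&(P[:,2]<h+.02)
for a in(37.5,-37.5):
    for b in(35.5,-35.5): rim&=np.hypot(u[:,0]-a/1e3,u[:,1]-b/1e3)>.036
rep("plate",rim&(abs(u[:,0])>.012))
for n,(a,b) in dict(d0=(37.5,35.5),d1=(37.5,-35.5),d2=(-37.5,35.5)).items():
    rep(n,np.hypot(u[:,0]-a/1e3,u[:,1]-b/1e3)<.024)
E
python3 t.py
```

```text
[0.48692071 0.19807964 0.15962236] [ 3.14137409e+00 -8.35468656e-05  1.65778040e+00] [ 0.38882202  0.27517345 -3.49549951] [ 0.03298573  0.02530628 -0.0127866 ] 0.011113493824164315
plate 6206 z 0.1252 slopes [-0.001  0.   ]
d0 194 z 0.2073 slopes [0.058 1.163]
d1 1839 z 0.1251 slopes [-0.003  0.001]
d2 508 z 0.21 slopes [-0.077  0.347]
```

The plate has risen 15 mm and is level (slopes under 0.003), with the load about 3.5 N. Lifting on.

Call:
{"api": "move_arm", "payload": {
  "moves": "0 0 -3 0; 0 0 -7 0; 0 0 -12 0; 0 0 -17 0; 0 0 -22 0; 0 0 -27 0; 0 0 -32 0; 0 0 -37 0; 0 0 -41 0; 0 0 -43 0"
}}

```text
clock: 20.28
position: [0.487, 0.1981, 0.203]
tool_rot: [3.141, -0.0, 1.658]
force: [-0.2, 0.8, -3.4]
grip_width: 0.0114
```

Call:
{"api": "move_arm", "payload": {
  "moves": "0 0 -3 0; 0 0 -7 0; 0 0 -12 0; 0 0 -17 0; 0 0 -22 0; 0 0 -27 0; 0 0 -32 0; 0 0 -37 0; 0 0 -41 0; 0 0 -43 0"
}}

```text
clock: 21.12
position: [0.487, 0.1981, 0.246]
tool_rot: [3.141, -0.0, 1.658]
force: [-0.5, 0.6, -2.9]
grip_width: 0.0117
```

Call:
{"api": "move_arm", "payload": {
  "moves": "0 0 0 0; 0 0 0 0; 0 0 0 0; 0 0 0 0; 0 0 0 0; 0 0 0 0; 0 0 0 0; 0 0 0 0; 0 0 0 0; 0 0 0 0"
}}

```text
clock: 21.95
position: [0.4869, 0.198, 0.2453]
tool_rot: [-3.142, -0.0, 1.658]
force: [-0.1, 1.0, -4.0]
grip_width: 0.0116
```

```bash
python3 t.py; python3 - <<'E'
from h import *
a=bot.grab_frame("wrist")["frame"];b=bot.grab_frame("scene")["frame"][170:350,130:370]
b=cv2.resize(b,(400,300));a=cv2.resize(a,(400,300))
cv2.imwrite("pics/f.png",np.hstack([a,b])[:,:,::-1])
E
```

```text
[0.48685656 0.19801501 0.24528778] [-3.14155743e+00 -1.52002987e-05  1.65774224e+00] [-0.13903432  0.96058824 -4.01595827] [-0.07529165  0.02229961 -0.00219061] 0.011602553900442248
plate 6183 z 0.2109 slopes [-0.002 -0.   ]
d0 95 z 0.2911 slopes [0.022 0.785]
d1 1851 z 0.2108 slopes [-0.003  0.002]
d2 426 z 0.2951 slopes [-0.05   0.687]
```

View pics/f.png

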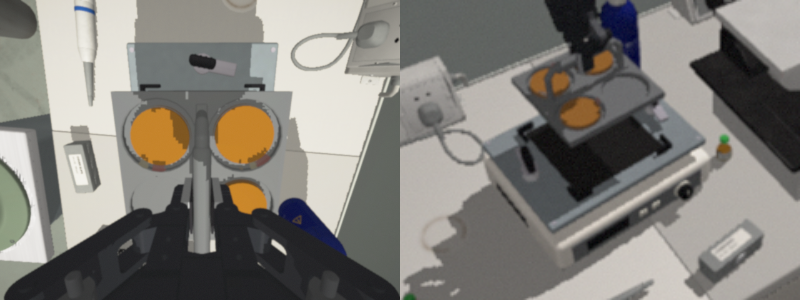

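The carrier hangs level about 101 mm up. The left half shows two dishes in their recesses at (160,138) and (245,133), and the third at (240,195). The right half shows it clear of the shaker with the latches aside. Handing in.

```bash
python3 -c "
from workcell import bot
print(bot.job_done())"
```

```text
the job is handed in; nothing more can be done
None
```

I turned both latches aside, lifted the carrier straight up by its handle, and handed the job in at about 22 s, still holding it. No verdict was reported.

- **Latches:** after turning, the depth image put the left at about 1.39 rad and the right at about 1.40 rad. The left one had started at about 0.30 rad rather than 0.
- **Lift:** I gripped the handle with 28 N. At the last check the plate was about 101 mm above its seat and level, with slopes of 0.002 or less. The wrist carried about 4 N and the tool was within 1 mm of where it gripped.
- **Dishes:** all three looked to be in their recesses in the last picture. My depth check of their heights was no use. For two of them the gripper was in the way. For the third it read the plate's level, not the lid 9 mm above it; readings taken before the lift showed the same, perhaps because the lids are clear.
- **Other things on the worktop:** I did not measure them again. The arm kept clear of them, and the largest wrist force I saw was about 17 N, while turning the right latch.

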